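# Clear the pull-out board after the morning medicines

## Task

Put away what was left out on the pull-out board: stand one tablet vial in each of the two empty end bays of the navy weekly organizer, stand one eye-drop bottle in each half of the open aluminium tin, and set the shot glass down gently in the middle of the bamboo mat, all of them upright on the floor of their places and let go. Leave the measuring cup and the pepper mill where they stand.

Things in the scene. Friction and masses are not known exactly. Their poses are not given: they have to be found in the camera images.
- vial_a: loose tablet vial, an upright straight cylinder 34 mm in diameter and 62 mm tall, amber with a ribbed white cap (the top 16 mm), about 50 g; there are two alike. Origin: centre of its underside, z axis up along it
- vial_b: loose tablet vial, an upright straight cylinder 34 mm in diameter and 62 mm tall, amber with a ribbed white cap (the top 16 mm), about 50 g; there are two alike. Origin: centre of its underside, z axis up along it
- drops_a: loose eye-drop bottle, slim and upright: white cylinder 26 mm in diameter up to 50 mm, then a grey cap 15 mm in diameter, 74 mm tall in all, about 35 g; there are two alike. Origin: centre of its underside, z axis up along it
- drops_b: loose eye-drop bottle, slim and upright: white cylinder 26 mm in diameter up to 50 mm, then a grey cap 15 mm in diameter, 74 mm tall in all, about 35 g; there are two alike. Origin: centre of its underside, z axis up along it
- shot_glass: loose clear-glass shot tumbler, upright, open at the top, 58 mm tall, outside diameter 41 mm at the foot widening to 45 mm at the rim, about 110 g. Origin: centre of its underside, z axis up
- organizer: fixed navy weekly organizer: a row of three open bays along its y, and behind it (x 29 to 61 mm) seven shut pop-up lids, 34 mm high. Origin: underside, below the centre of the middle bay, which is filled by a white tablet splitter. The empty end bays are centred at x 0, y +55 and -55 mm, each 52 x 52 mm inside; floor 4 mm, wall tops 24 mm above the origin; walls 3 mm thick
- tin: fixed open aluminium tin, 58 (x) x 128 (y) mm, walls 2 mm thick, 22 mm high. Origin: centre of its underside. A partition at y 0, as high as the walls, makes two halves centred at x 0, y +31.5 and -31.5 mm, each 54 x 61 mm inside, floor 2 mm above the origin. The spring-hinged lid stands open along the +x side, leaning 40 degrees outward, top edge 66 mm up
- mat: fixed bamboo mat, 100 mm (x) by 130 mm (y), 8 mm thick. Origin: centre of its underside
- measuring_cup: bystander: stainless measuring cup, 60 mm in diameter and 40 mm tall, with a flat handle from its rim that reaches 84 mm from the centre along the cup's own -x axis. Origin: centre of the cup's underside. Leave it where it is
- pepper_mill: bystander: small dark wooden pepper mill, 44 mm in diameter and 90 mm tall. Origin: centre of its underside. Leave it where it is
Mind the look-alikes: they are no part of the job. What is shaped like the drops_b but brown or pink is not meant.

How it is judged (in metres and radians):
At the end, for the whole second after the job is handed in: One vial per empty organizer bay (13 mm from its centre each way), one drop bottle per tin half (18 mm in x, 20 mm in y), the shot glass within 15 mm of the mat's centre; feet within 6 mm of the floor there, upright within 0.12 rad, at rest (under 20 mm/s) ((((x of vial_a in the frame of organizer between -0.013 and 0.013 m and y of vial_a in the frame of organizer between 0.042 and 0.068 m and z of vial_a in the frame of organizer between -0.002 and 0.01 m) and (x of vial_b in the frame of organizer between -0.013 and 0.013 m and y of vial_b in the frame of organizer between -0.068 and -0.042 m and z of vial_b in the frame of organizer between -0.002 and 0.01 m)) or ((x of vial_b in the frame of organizer between -0.013 and 0.013 m and y of vial_b in the frame of organizer between 0.042 and 0.068 m and z of vial_b in the frame of organizer between -0.002 and 0.01 m) and (x of vial_a in the frame of organizer between -0.013 and 0.013 m and y of vial_a in the frame of organizer between -0.068 and -0.042 m and z of vial_a in the frame of organizer between -0.002 and 0.01 m))) and (((x of drops_a in the frame of tin between -0.018 and 0.018 m and y of drops_a in the frame of tin between 0.0115 and 0.0515 m and z of drops_a in the frame of tin between -0.004 and 0.008 m) and (x of drops_b in the frame of tin between -0.018 and 0.018 m and y of drops_b in the frame of tin between -0.0515 and -0.0115 m and z of drops_b in the frame of tin between -0.004 and 0.008 m)) or ((x of drops_b in the frame of tin between -0.018 and 0.018 m and y of drops_b in the frame of tin between 0.0115 and 0.0515 m and z of drops_b in the frame of tin between -0.004 and 0.008 m) and (x of drops_a in the frame of tin between -0.018 and 0.018 m and y of drops_a in the frame of tin between -0.0515 and -0.0115 m and z of drops_a in the frame of tin between -0.004 and 0.008 m))) and horizontal distance between shot_glass and mat below 0.015 m and z of shot_glass in the frame of mat between 0.002 and 0.014 m and angle between each of vial_a, vial_b, drops_a, drops_b, shot_glass's own z axis and vertical below 0.12 rad and linear speed of each of vial_a, vial_b, drops_a, drops_b, shot_glass below 0.02 m/s); the robot touches nothing.
It fails at once if the measuring cup is moved by more than 30 mm (distance of measuring_cup from where it was at the start of the episode above 0.03 m).
It fails at once if the pepper mill is moved by more than 30 mm (distance of pepper_mill from where it was at the start of the episode above 0.03 m).
It fails at once if the shot glass comes down on the mat faster than 0.7 m/s (dropped or banged down) (horizontal distance between shot_glass and mat below 0.07 m and z of shot_glass in the frame of mat below 0.06 m and linear speed of shot_glass above 0.7 m/s).
It also fails if it takes over 120 s, if anything falls off the work surface, if the arm or the gripper's body presses on something with over 40 N, if the wrist force passes 120 N, or if a joint passes its speed limit or range.

## Robot

A 6-joint arm with a two-finger parallel gripper is mounted at the origin on the work surface. World frame = base frame: x ahead of the robot, y to its left, z up, the work surface at z = 0. Lengths are in mm, angles in rad, forces in N, time in s.
With the tool pointing down it reaches from about 275 to 1000 mm from the base axis. Payload 8.4 kg.
Tool frame: the origin (TCP) lies between the finger pads; the fingertips stand 22 mm ahead of it and the grasp point (between the pads) lies 3 mm ahead of it (r.nose_length is the z of the fingertips in the tool frame, in mm); z points along the fingers, y is the line along which they close (so a half turn about z gives the same grasp; the last joint's range is limited). The gripper opens to 85 mm and grips with 20 to 120 N. Pads are 22 mm wide; open, the fingers measure 114 mm over their backs; the gripper's body (76 mm by 85 mm) begins 54 mm behind the grasp point. The pads swing forward as they close: fully open they stand 13 mm farther back than shut.
Start: joints at [-1.346, 0.353, 1.633, -0, 1.155, -0.002], TCP at [140.536, -608.997, 253.281] pointing down, gripper open.
Joint ranges: [-2.63, 2.63], [-0.92, 2.1], [0.06, 2.66], [-1.3, 4.44], [0, 2.69], [-3.02, 3.02]. Speed limits (rad/s): [2.22, 2.22, 2.79, 3.14, 3.14, 3.14].

## Interface

Orientations are given as [roll, pitch, yaw] about the fixed x, y, z axes, in that order (R = Rz(yaw) Ry(pitch) Rx(roll)).
In Python, from rig import r, cams gives the robot as it stands.
- The arm moves only by the shell command python3 -m handwheel [FORCE], which reads ROWS from standard input. ROWS is a JSON list of rows, 1 to 5 of them, each of 7 numbers: a rotation vector rx, ry, rz in parts of the range, where 1.0 means pi rad, then dx, dy, dz in parts of the range, where 1.0 means 750 mm, then the opening from 0.0 (shut) to 1.0 (fully open); each row shifts and turns the commanded pose from where the row before left it, along the tool's axes as they then stand; what a row does not reach is not made up. A row lasts 1/12 s, in which the tool goes at most 41.7 mm and 0.125 rad, less where a joint would pass 70% of its speed; a pose out of reach is approached as far as the arm can. The fingers move at their own pace and stop on an object; FORCE is the grip in N (left out, the last holds). Time passes only in rows, so rows that do not move let the fingers close. It prints the time, the measured TCP pose, the force, the opening and the grip force at its end. A shift or turn number past 1, either way, is cut back to 1. Input that does not fit is refused with a message, and nothing moves.
- r.sense(): the state, without advancing time (a new reading comes with each control period).
- cams.grab_frame(name): name is "side" or "top"; returns the picture (420x560x3 uint8, red, green, blue); there is no depth.
- cams.camera_params(name): a dict with "fx", "fy", "cx", "cy" (pixels), "rvec" (rotation vector, rad) and "tvec" (3), from world to camera coordinates, as OpenCV has them. Camera axes: x right, y down, z forward; pixel columns grow to the right and rows downward; lengths in mm; the calibration is good to about 2 mm. A picture is of the moment at which its call begins. camera_params takes no time and is no camera call.
- r.sign_off(): hands the job in; it is judged then, once.
The state is a dict: "clock": time; "qpos": joint angles; "qvel": joint speeds; "joint_efforts": joint torques, N m; "eef_pos": TCP position; "tcp_rot": TCP orientation; "contact_force": force on the tool from outside, world axes, zero at the start; "wrist_torque": the same for the moment, N m; "opening": opening from 0.0 (shut) to 1.0 (fully open); "grasp_force": force on a finger pad.
Only numpy, scipy, OpenCV 4.12 (cv2) and the standard library are available. Lean on these libraries where they do the work, as an engineer would, in place of code of your own. Each camera call takes 0.05 s, during which the arm holds its last target. There are 200 camera calls.

## Working session

There is one attempt and no reset: what is moved stays moved. The work goes in short steps, Python scripts to look and compute and a shell command to move; the robot and the scene stay as the last step left them, time stands still between calls to the robot, and variables do not carry over. Pictures are saved under pics/ and viewed, at most 14 in all, crops included, and the job is handed in when it is done.

```bash
ls; mkdir -p pics; python3 - <<'E'
from rig import r,cams
import cv2
for n in("top","side"):
    p=cams.camera_params(n);print(n,p)
    cv2.imwrite(f"pics/{n}0.png",cams.grab_frame(n)[:,:,::-1])
print(r.sense())
E
```

```text
pics
top {'fx': 414.0708542021098, 'fy': 414.0708542021098, 'cx': 269.5759387668486, 'cy': 204.48210445204117, 'rvec': array([ 2.18023815, -2.1463133 ,  0.11895779]), 'tvec': array([ -7.95479095, 496.67327096, 912.83163836])}
side {'fx': 389.5506480325795, 'fy': 389.5506480325795, 'cx': 277.61880296737326, 'cy': 211.89265139020628, 'rvec': array([ 2.34671553, -0.2745505 ,  0.11597257]), 'tvec': array([-484.56351102,   93.14415386,  718.27352527])}
{'clock': 0.1, 'qpos': array([-1.34639647e+00,  3.53591133e-01,  1.63410175e+00, -1.90719164e-05,
        1.15517327e+00, -2.41270554e-03]), 'qvel': array([ 0.00090825, -0.00159597, -0.00361555, -0.00114972, -0.00026297,
       -0.00075846]), 'joint_efforts': array([-1.05937695e-03, -6.06359053e+01, -3.42822504e+01, -9.23065409e-05,
        4.09718996e-03, -5.10698897e-06]), 'eef_pos': array([ 140.43976515, -608.58994651,  252.61111292]), 'tcp_rot': array([-3.14031911e+00,  1.43657760e-05,  2.26820285e-01]), 'contact_force': array([ 0.99307043,  0.08531789, -0.42186196]), 'wrist_torque': array([ 0.01836384, -0.01190645, -0.0585637 ]), 'grasp_force': 0.0, 'opening': 0.9978710410112636}
```

View pics/top0.png

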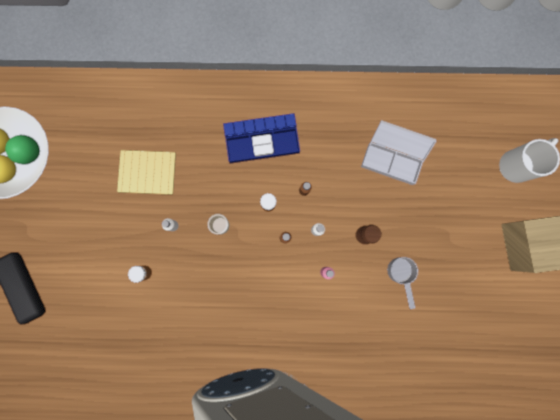

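View pics/side0.png

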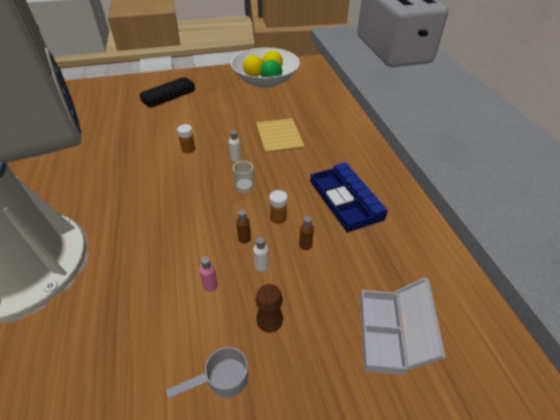

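Top view candidates:
- **Vials:** white caps at (268,202) and (138,274).
- **Eye-drop bottles:** white ones at (168,225) and (319,230). The look-alikes are brown at (306,188) and (286,237), and pink at (328,273).
- **Shot glass:** (218,224). The measuring cup (403,270) is steel with a handle.
- **Pepper mill:** (369,234).

In the side view the white bottles are at (235,148) and (261,255). I'll take the white bottles and check them in a close crop.

```bash
cat > h.py <<'E'
import numpy as np, cv2
from rig import r,cams
P={n:cams.camera_params(n) for n in("top","side")}
def ray(n,uv):
    p=P[n];R=cv2.Rodrigues(p["rvec"])[0];t=p["tvec"]
    d=R.T@np.array([(uv[0]-p["cx"])/p["fx"],(uv[1]-p["cy"])/p["fy"],1]);return -R.T@t,d
def onz(n,uv,z):
    o,d=ray(n,uv);return (o+d*(z-o[2])/d[2])[:2]
def proj(n,X):
    p=P[n];K=np.array([[p["fx"],0,p["cx"]],[0,p["fy"],p["cy"]],[0,0,1]])
    return cv2.projectPoints(np.array([X],float),p["rvec"],p["tvec"],K,None)[0].ravel()
E
python3 - <<'E'
import cv2,numpy as np
from h import *
a=cv2.imread("pics/top0.png");b=cv2.imread("pics/side0.png")
cv2.imwrite("pics/topc.png",cv2.resize(a[105:310,115:435],None,fx=2.5,fy=2.5,interpolation=cv2.INTER_CUBIC))
cv2.imwrite("pics/sidec.png",cv2.resize(b[110:350,130:450],None,fx=2.5,fy=2.5,interpolation=cv2.INTER_CUBIC))
for n,im in(("top",a),("side",b)):
    print(n,"cam",np.round(ray(n,(0,0))[0]))
for k,uv,z in(("vial1",(268,202),62),("vial2",(138,274),62),("da",(168,224),74),("db",(319,229),74),("glass",(218,224),58)):
    print(k,onz("top",uv,z).round(),proj("side",[*onz("top",uv,z),z]).round())
E
```

```text
top cam [392.  -2. 962.]
side cam [ 368. -540.  576.]
vial1 [498.   3.] [277. 194.]
vial2 [338. 280.] [185. 128.]
da [446. 217.] [233. 132.]
db [ 440. -107.] [259. 237.]
glass [449. 112.] [243. 166.]
```

View pics/topc.png

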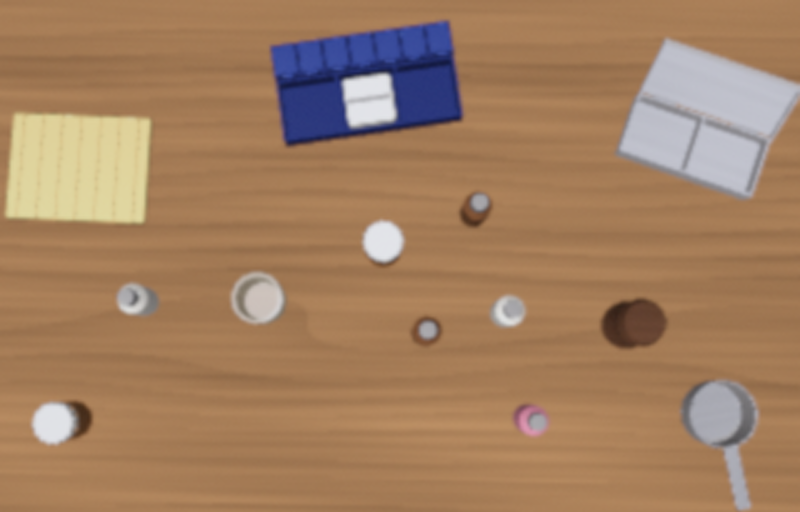

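View pics/sidec.png

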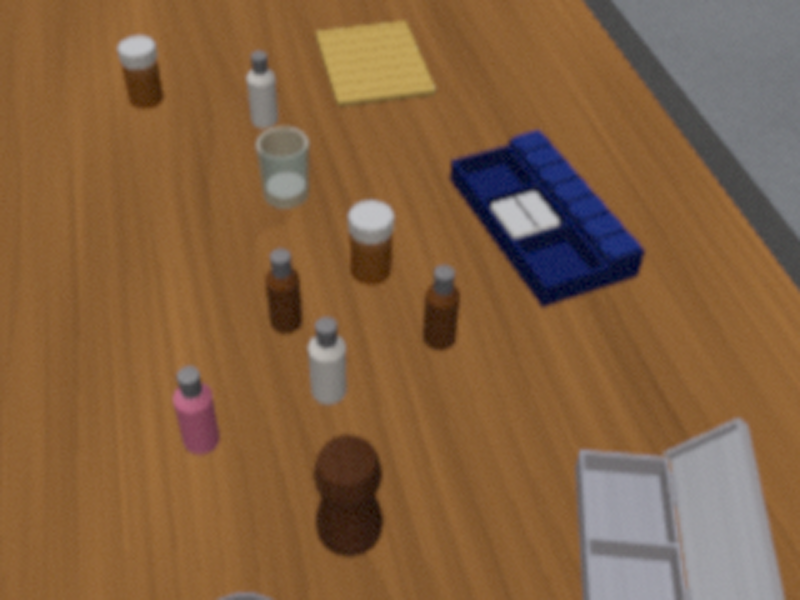

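The crops confirm the picks. White bottles are at full-image (166,224) and (320,228), vials at (268,201) and (136,274), and the glass at (218,224). The organizer bays sit either side of the white splitter at (262,145), and the tin halves are at about (379,161) and (406,167). Next step is measuring.

```bash
python3 - <<'E'
from h import *
print("nose",r.nose_length)
a=cv2.imread("pics/top0.png");hsv=cv2.cvtColor(a,cv2.COLOR_BGR2HSV)
def cc(m,lo,nm):
    n,l,s,c=cv2.connectedComponentsWithStats(m.astype(np.uint8))
    for i in range(1,n):
        if s[i,4]>lo and 100<c[i][0]<440 and 80<c[i][1]<320:
            pts=cv2.findContours((l==i).astype(np.uint8),0,2)[0][0]
            print(nm,s[i,4],c[i].round(1),"box",[tuple(x) for x in cv2.boxPoints(cv2.minAreaRect(pts)).round(1).tolist()])
cc((hsv[:,:,1]<40)&(hsv[:,:,2]>200),30,"white")
cc((abs(hsv[:,:,0].astype(int)-26)<6)&(hsv[:,:,2]>170)&(hsv[:,:,1]>70),300,"mat")
cc((hsv[:,:,0]>100)&(hsv[:,:,0]<130)&(hsv[:,:,1]>120),300,"navy")
cc((hsv[:,:,1]<50)&(hsv[:,:,2]>100),30,"grey")
f=lambda x,y:((x+.5)/2.5-.5+115,(y+.5)/2.5-.5+105)
print("da",onz("top",f(128,297),74),"db",onz("top",f(513,308),74),"glass",onz("top",f(258,298),57))
print("mill",onz("top",f(642,322),90),"cup",onz("top",f(719,413),40),"pink",onz("top",f(538,422),74),"br",onz("top",f(480,203),74),onz("top",f(428,331),74))
t=[onz("top",f(*q),22) for q in((618,154),(750,196),(764,140),(640,97))];print("tin",np.round(t),np.mean(t,0))
print("part",onz("top",f(700,119),22),onz("top",f(685,168),22))
o=[onz("top",f(*q),z) for q,z in(((286,144),0),((461,121),0),((451,22),34),((272,46),34))];print("org",np.round(o))
# side checks
g=lambda x,y:((x+.5)/2.5-.5+130,(y+.5)/2.5-.5+110)
print("side",[(k,onz("side",g(*q),z).round(1)) for k,q,z in(("da",(259,57),74),("db",(326,324),74),("v1",(371,211),62),("v2",(137,46),62),("gl",(283,142),57))])
print("side split",onz("side",g(525,213),24))
E
```

```text
nose 22.0
white 858 [405.3 141.1] box [(374.5, 140.6999969482422), (381.1000061035156, 122.5999984741211), (431.20001220703125, 140.8000030517578), (424.6000061035156, 158.89999389648438)]
white 141 [261.4 139.5] box [(252.0, 137.0), (269.79998779296875, 134.5), (270.8999938964844, 142.0), (253.10000610351562, 144.60000610351562)]
white 158 [262.8 149. ] box [(253.1999969482422, 146.10000610351562), (271.20001220703125, 143.5), (272.3999938964844, 151.89999389648438), (254.39999389648438, 154.5)]
white 325 [379.  160.5] box [(364.0, 164.0), (369.79998779296875, 146.60000610351562), (391.70001220703125, 153.89999389648438), (385.8999938964844, 171.3000030517578)]
white 423 [403.5 167.9] box [(390.0, 173.0), (395.79998779296875, 155.60000610351562), (417.1000061035156, 162.6999969482422), (411.29998779296875, 180.10000610351562)]
white 177 [267.8 200.9] box [(261.0, 194.0), (275.0, 194.0), (275.0, 208.0), (261.0, 208.0)]
white 131 [220.4 225.2] box [(212.0, 228.0), (217.60000610351562, 216.8000030517578), (228.39999389648438, 222.1999969482422), (222.8000030517578, 233.39999389648438)]
[... 1958 characters left out ...]
5, 277.6000061035156)]
da [446.96897577 221.76684366] db [ 442.70431117 -109.01146951] glass [448.92571978 112.19084723]
mill [ 431.71839191 -215.61931219] cup [ 354.99432393 -294.71129539] pink [ 346.40278645 -130.41211952] br [533.38066073 -80.17671688] [421.87565811 -36.31076276]
tin [[ 589. -212.]
 [ 552. -333.]
 [ 605. -347.]
 [ 644. -233.]] [ 597.42075557 -281.12625905]
part [ 623.57938754 -288.17300049] [ 577.2338635 -273.5229569]
org [[599.  97.]
 [624. -68.]
 [709. -56.]
 [683. 109.]]
side [('da', array([445.6, 216. ])), ('db', array([ 440.7, -112. ])), ('v1', array([499.9,   3.9])), ('v2', array([338.1, 278.6])), ('gl', array([448.5, 110.5]))]
side split [634.29631771  12.11782854]
```

```bash
python3 - <<'E'
from h import *
c=onz("top",(262.3,144.6),24);print("split",c)
fm=(np.array([599,97])+[624,-68])/2; yv=np.array([-25,165])/np.hypot(25,165);xv=np.array([yv[1],-yv[0]])
print("front-> origin",fm+29*xv, "yaw",np.arctan2(xv[1],xv[0]))
O=(c+fm+29*xv)/2;print("bays",O+55*yv,O-55*yv)
T=np.array([597.4,-281.1]);p=np.array([600.4,-280.8])
ty=np.array([589-552+644-605,-212+333-233+347.]);ty/=np.hypot(*ty);print("tinyaw",np.arctan2(-ty[0],ty[1]))
for w in(T,p):print("tin halves",w+31.5*ty,w-31.5*ty)
print("floor",[onz("top",q,2) for q in((378.0,159.1),(403.6,167.9))])
print("mat",onz("top",(145.75,171.95),8))
print("v",onz("top",(268,201),62),onz("top",(136.3,273.8),62))
E
```

```text
split [636.53760127  18.90204974]
front-> origin [640.17274962  18.844356  ] yaw 0.15037142800713454
bays [630.11587958  73.2525556 ] [646.59447131 -35.50614986]
tinyaw -0.3127879262719864
tin halves [ 607.09294322 -251.12839925] [ 587.70705678 -311.07160075]
tin halves [ 610.09294322 -250.82839925] [ 590.70705678 -310.77160075]
floor [array([ 611.48471971, -254.51771159]), array([ 591.28994633, -314.54663882])]
mat [571.00784193 290.84399708]
v [500.51855869   3.32290829] [338.59572559 283.6752555 ]
```

The manual's scale: shifts go in shares of 750 mm and turns go in shares of pi rad. Converting my numbers, 0.107 rad / 3.1416 = 0.0341.

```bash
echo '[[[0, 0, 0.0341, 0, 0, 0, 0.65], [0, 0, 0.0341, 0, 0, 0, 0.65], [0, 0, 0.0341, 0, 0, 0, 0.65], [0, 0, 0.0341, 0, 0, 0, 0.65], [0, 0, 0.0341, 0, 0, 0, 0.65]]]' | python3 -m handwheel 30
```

```text
refused: ROWS must be a list of rows, each a list of 7 numbers. Nothing was moved.
```

The error is about the shape of the input: a list of rows, each a list of 7 numbers. Fixing that and sending the same move.

```bash
echo '[[0, 0, 0.0341, 0, 0, 0, 0.65], [0, 0, 0.0341, 0, 0, 0, 0.65], [0, 0, 0.0341, 0, 0, 0, 0.65], [0, 0, 0.0341, 0, 0, 0, 0.65], [0, 0, 0.0341, 0, 0, 0, 0.65]]' | python3 -m handwheel 30
echo '[[0, 0, 0, 0.012, -0.0493, 0, 0.65], [0, 0, 0, 0.012, -0.0493, 0, 0.65], [0, 0, 0, 0.012, -0.0493, 0, 0.65], [0, 0, 0, 0.012, -0.0493, 0, 0.65], [0, 0, 0, 0.012, -0.0493, 0, 0.65]]' | python3 -m handwheel
echo '[[0, 0, 0, 0.012, -0.0493, 0, 0.65], [0, 0, 0, 0.012, -0.0493, 0, 0.65], [0, 0, 0, 0.012, -0.0493, 0, 0.65], [0, 0, 0, 0.012, -0.0493, 0, 0.65], [0, 0, 0, 0.012, -0.0493, 0, 0.65]]' | python3 -m handwheel
echo '[[0, 0, 0, 0.012, -0.0493, 0, 0.65], [0, 0, 0, 0.012, -0.0493, 0, 0.65], [0, 0, 0, 0.012, -0.0493, 0, 0.65], [0, 0, 0, 0.012, -0.0493, 0, 0.65], [0, 0, 0, 0, 0, 0, 0.65]]' | python3 -m handwheel
cat >> h.py <<'E'
def to(x,y,z):
    s=r.sense();p=s["eef_pos"];w=s["tcp_rot"][2];c,n=np.cos(w),np.sin(w);dx,dy=x-p[0],y-p[1]
    print("pos",p.round(1),"yaw",round(w,3),"open",round(s["opening"],2),"| tool d",np.round([c*dx+n*dy,n*dx-c*dy,p[2]-z],1))
E
python3 -c "from h import *;to(441.5,-110.5,110)"
```

```text
clock: 0.52
eef_pos: [140.5, -608.7, 252.8]
tcp_rot: [-3.141, 0.0, -0.314]
contact_force: [0.2, -1.1, -0.1]
opening: 0.653
grasp_force: 0.0
clock: 0.93
eef_pos: [239.9, -444.6, 252.9]
tcp_rot: [-3.141, 0.0, -0.309]
contact_force: [0.4, -0.7, 0.4]
opening: 0.651
grasp_force: 0.0
clock: 1.35
eef_pos: [338.9, -282.0, 253.2]
tcp_rot: [-3.142, 0.0, -0.309]
contact_force: [1.3, -0.6, -0.5]
opening: 0.646
grasp_force: 0.0
clock: 1.77
eef_pos: [420.3, -148.9, 253.3]
tcp_rot: [-3.14, -0.001, -0.304]
contact_force: [0.0, -0.4, 0.3]
opening: 0.649
grasp_force: 0.0
pos [ 420.3 -148.9  253.3] yaw -0.304 open 0.65 | tool d [  8.8 -43.  143.3]
```

In the tool's units: 30 mm / 750 = 0.04, -21.5 mm / 750 = -0.0287.

```bash
echo '[[0, 0, 0, 0.0059, -0.0287, 0.04, 0.65], [0, 0, 0, 0.0059, -0.0287, 0.04, 0.65], [0, 0, 0, 0, 0, 0.04, 0.65], [0, 0, 0, 0, 0, 0.04, 0.65], [0, 0, 0, 0, 0, 0, 0.65]]' | python3 -m handwheel
python3 -c "from h import *;to(441.5,-110.5,46);cv2.imwrite('pics/s1.png',cams.grab_frame('side')[:,:,::-1][110:350,130:450].repeat(2,0).repeat(2,1))"
```

```text
clock: 2.18
eef_pos: [435.8, -114.2, 128.8]
tcp_rot: [3.141, 0.008, -0.307]
contact_force: [-1.3, -0.2, 0.0]
opening: 0.648
grasp_force: 0.0
pos [ 435.8 -114.2  128.8] yaw -0.307 open 0.65 | tool d [ 4.4 -5.2 82.8]
```

View pics/s1.png

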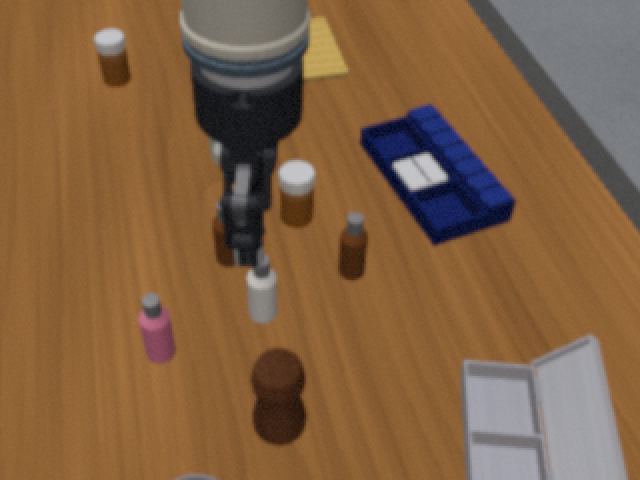

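The gripper hangs just above the white bottle, crop (262,290). I'll correct, descend and grip.

In the tool's units: 20 mm / 750 = 0.0267, -5 mm / 750 = -0.0067.

```bash
echo '[[0, 0, 0, 0.0053, -0.0067, 0.0267, 0.65], [0, 0, 0, 0, 0, 0, 0.65], [0, 0, 0, 0, 0, 0, 0.65]]' | python3 -m handwheel
python3 -c "from h import *;to(441.5,-110.5,46)"
echo '[[0, 0, 0, 0, 0, 0.0267, 0.65], [0, 0, 0, 0, 0, 0.0267, 0.65], [0, 0, 0, 0, 0, 0.0267, 0.65], [0, 0, 0, 0, 0, 0, 0.65], [0, 0, 0, 0, 0, 0, 0.65]]' | python3 -m handwheel
python3 -c "from h import *;to(441.5,-110.5,46)"
```

```text
clock: 2.48
eef_pos: [444.7, -112.1, 114.4]
tcp_rot: [3.142, -0.0, -0.308]
contact_force: [0.3, 0.1, 0.2]
opening: 0.65
grasp_force: 0.0
pos [ 444.7 -112.1  114.4] yaw -0.308 open 0.65 | tool d [-3.6 -0.6 68.4]
clock: 2.9
eef_pos: [444.5, -112.1, 54.2]
tcp_rot: [3.142, 0.0, -0.309]
contact_force: [0.4, -0.0, 0.3]
opening: 0.65
grasp_force: 0.0
pos [ 444.5 -112.1   54.2] yaw -0.309 open 0.65 | tool d [-3.3 -0.6  8.2]
```

In the tool's units: 7 mm / 750 = 0.0093, -3 mm / 750 = -0.004.

```bash
echo '[[0, 0, 0, -0.004, 0, 0.0093, 0.65], [0, 0, 0, 0, 0, 0, 0.2], [0, 0, 0, 0, 0, 0, 0.2], [0, 0, 0, 0, 0, 0, 0.2], [0, 0, 0, 0, 0, 0, 0.2]]' | python3 -m handwheel 25
echo '[[0, 0, 0, 0, 0, 0, 0.2], [0, 0, 0, 0, 0, 0, 0.2], [0, 0, 0, 0, 0, 0, 0.2]]' | python3 -m handwheel
echo '[[0, 0, 0, 0, 0, -0.0267, 0.2], [0, 0, 0, 0, 0, -0.0467, 0.2], [0, 0, 0, 0, 0, -0.0467, 0.2], [0, 0, 0, 0, 0, -0.04, 0.2], [0, 0, 0, 0, 0, 0, 0.2]]' | python3 -m handwheel
python3 -c "from h import *;to(609,-252,165)"
```

```text
clock: 3.32
eef_pos: [442.0, -111.0, 47.0]
tcp_rot: [-3.142, -0.001, -0.308]
contact_force: [-1.2, 0.4, 7.6]
opening: 0.288
grasp_force: 25.7
clock: 3.57
eef_pos: [442.0, -111.0, 47.0]
tcp_rot: [-3.142, -0.001, -0.308]
contact_force: [-0.6, 0.6, 7.1]
opening: 0.293
grasp_force: 25.7
clock: 3.98
eef_pos: [444.8, -111.6, 171.7]
tcp_rot: [-3.141, -0.009, -0.308]
contact_force: [1.7, 0.8, 0.4]
opening: 0.29
grasp_force: 25.2
pos [ 444.8 -111.6  171.7] yaw -0.308 open 0.29 | tool d [199.1  83.9   6.7]
```

In the tool's units: 33 mm / 750 = 0.044, 14 mm / 750 = 0.0187.

```bash
echo '[[0, 0, 0, 0.044, 0.0187, 0, 0.2], [0, 0, 0, 0.044, 0.0187, 0, 0.2], [0, 0, 0, 0.044, 0.0187, 0, 0.2], [0, 0, 0, 0.044, 0.0187, 0, 0.2], [0, 0, 0, 0.044, 0.0187, 0, 0.2]]' | python3 -m handwheel
echo '[[0, 0, 0, 0.044, 0.0187, 0, 0.2], [0, 0, 0, 0, 0, 0, 0.2], [0, 0, 0, 0, 0, 0, 0.2]]' | python3 -m handwheel
python3 - <<'E'
from h import *
to(609,-252,80)
for n in("top","side"): cv2.imwrite(f"pics/{n}2.png",cams.grab_frame(n)[:,:,::-1])
a=cv2.imread("pics/top2.png")[100:260,300:500];b=cv2.imread("pics/side2.png")[200:400,260:460]
cv2.imwrite("pics/m2.png",np.hstack([cv2.resize(a,(400,320)),cv2.resize(b[:160],(400,320))]))
E
```

```text
clock: 4.4
eef_pos: [578.5, -228.7, 165.8]
tcp_rot: [-3.142, 0.0, -0.308]
contact_force: [0.5, 0.6, -0.7]
opening: 0.295
grasp_force: 25.2
clock: 4.65
eef_pos: [605.4, -251.9, 165.1]
tcp_rot: [-3.142, 0.001, -0.309]
contact_force: [-0.3, 0.1, -1.0]
opening: 0.293
grasp_force: 25.2
pos [ 605.4 -251.9  165.1] yaw -0.309 open 0.29 | tool d [ 3.5 -1.  85.1]
```

View pics/m2.png

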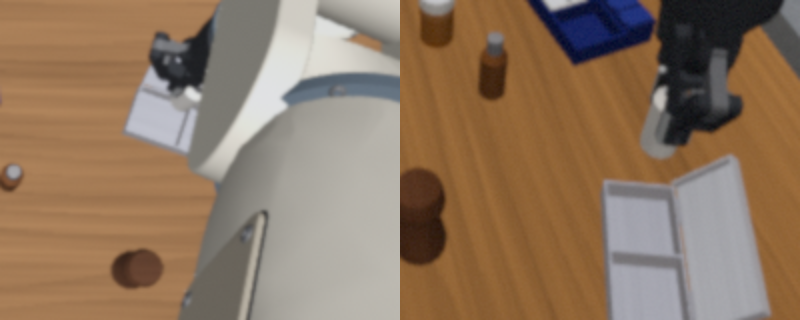

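The bottle is held upright and off the table, above the near tin half. The side image shows it behind the tin because of the viewing angle. Lowering it now.

In the tool's units: 30 mm / 750 = 0.04, 15 mm / 750 = 0.02.

```bash
echo '[[0, 0, 0, 0.0027, 0, 0.04, 0.2], [0, 0, 0, 0, 0, 0.04, 0.2], [0, 0, 0, 0, 0, 0.04, 0.2], [0, 0, 0, 0, 0, 0.02, 0.2], [0, 0, 0, 0, 0, 0, 0.2]]' | python3 -m handwheel
echo '[[0, 0, 0, 0, 0, 0.0053, 0.2], [0, 0, 0, 0, 0, 0.004, 0.2], [0, 0, 0, 0, 0, 0.0027, 0.2], [0, 0, 0, 0, 0, 0, 0.2], [0, 0, 0, 0, 0, 0, 0.2]]' | python3 -m handwheel
```

```text
clock: 5.17
eef_pos: [603.2, -249.5, 57.6]
tcp_rot: [-3.141, 0.007, -0.308]
contact_force: [-0.7, 0.1, -0.8]
opening: 0.292
grasp_force: 25.2
clock: 5.58
eef_pos: [607.2, -251.7, 53.2]
tcp_rot: [3.141, -0.001, -0.308]
contact_force: [-0.3, 0.4, -0.3]
opening: 0.294
grasp_force: 25.2
```

In the tool's units: 2 mm / 750 = 0.0027, 1.5 mm / 750 = 0.002.

```bash
echo '[[0, 0, 0, 0, 0, 0.0027, 0.2], [0, 0, 0, 0, 0, 0.002, 0.2], [0, 0, 0, 0, 0, 0, 0.2], [0, 0, 0, 0, 0, 0, 0.2]]' | python3 -m handwheel
echo '[[0, 0, 0, 0, 0, 0, 0.42], [0, 0, 0, 0, 0, 0, 0.42], [0, 0, 0, 0, 0, 0, 0.42], [0, 0, 0, 0, 0, 0, 0.42]]' | python3 -m handwheel
echo '[[0, 0, 0, 0, 0, -0.0133, 0.42], [0, 0, 0, 0, 0, -0.0333, 0.42], [0, 0, 0, 0, 0, -0.0533, 0.5], [0, 0, 0, 0, 0, -0.0533, 0.65], [0, 0, 0, 0, 0, 0, 0.65]]' | python3 -m handwheel
python3 - <<'E'
from h import *
to(446,218,165)
cv2.imwrite("pics/s3.png",cv2.resize(cams.grab_frame("side")[:,:,::-1][230:400,300:480],None,fx=3,fy=3))
E
```

```text
clock: 5.92
eef_pos: [607.0, -251.7, 49.1]
tcp_rot: [3.142, -0.001, -0.308]
contact_force: [-0.3, -0.6, 3.5]
opening: 0.294
grasp_force: 25.4
clock: 6.25
eef_pos: [606.6, -251.5, 48.6]
tcp_rot: [-3.142, 0.0, -0.308]
contact_force: [-0.3, 0.2, -0.0]
opening: 0.419
grasp_force: 0.0
clock: 6.67
eef_pos: [610.8, -253.3, 172.7]
tcp_rot: [3.141, -0.012, -0.308]
contact_force: [1.9, -1.0, 0.7]
opening: 0.65
grasp_force: 0.0
pos [ 610.8 -253.3  172.7] yaw -0.308 open 0.65 | tool d [-300.  -399.1    7.7]
```

View pics/s3.png

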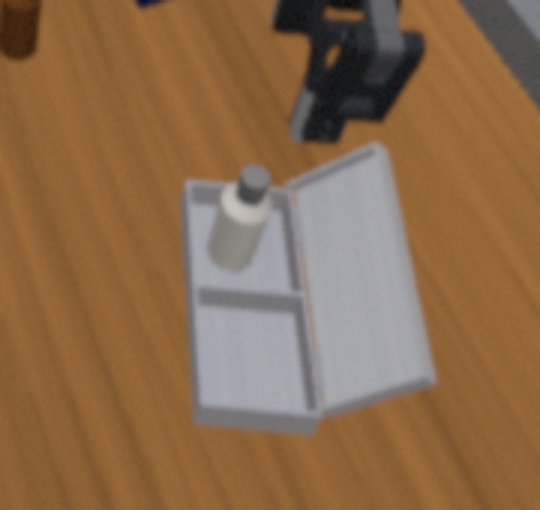

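The bottle stands in the +y half, crop (240,220). Next is the second bottle.

In the tool's units: -33 mm / 750 = -0.044, -25 mm / 750 = -0.0333.

```bash
echo '[[0, 0, 0, -0.0333, -0.044, 0, 0.65], [0, 0, 0, -0.0333, -0.044, 0, 0.65], [0, 0, 0, -0.0333, -0.044, 0, 0.65], [0, 0, 0, -0.0333, -0.044, 0, 0.65], [0, 0, 0, -0.0333, -0.044, 0, 0.65]]' | python3 -m handwheel >/dev/null
echo '[[0, 0, 0, -0.0333, -0.044, 0, 0.65], [0, 0, 0, -0.0333, -0.044, 0, 0.65], [0, 0, 0, -0.0333, -0.044, 0, 0.65], [0, 0, 0, -0.0333, -0.044, 0, 0.65], [0, 0, 0, -0.0333, -0.044, 0, 0.65]]' | python3 -m handwheel >/dev/null
echo '[[0, 0, 0, -0.0333, -0.044, 0, 0.65], [0, 0, 0, -0.0333, -0.044, 0, 0.65], [0, 0, 0, 0, 0, 0, 0.65], [0, 0, 0, 0, 0, 0, 0.65]]' | python3 -m handwheel
python3 - <<'E'
from h import *
to(446,218,100)
cv2.imwrite("pics/s4.png",cv2.resize(cams.grab_frame("side")[:,:,::-1][60:260,140:340],None,fx=2.5,fy=2.5))
E
```

```text
clock: 7.88
eef_pos: [439.8, 218.5, 163.5]
tcp_rot: [3.141, 0.0, -0.304]
contact_force: [0.4, -0.6, 0.4]
opening: 0.651
grasp_force: 0.0
pos [439.8 218.5 163.5] yaw -0.304 open 0.65 | tool d [ 6.1 -1.4 63.5]
```

View pics/s4.png

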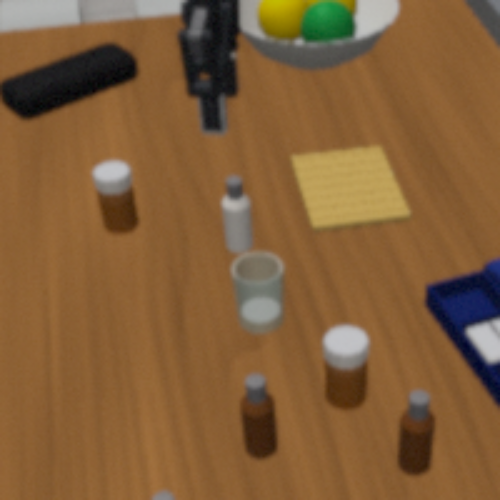

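The bottle at crop (237,215) is untouched and the gripper is above it. Descend and grip.

In the tool's units: 35 mm / 750 = 0.0467, 30 mm / 750 = 0.04.

```bash
echo '[[0, 0, 0, 0.008, -0.002, 0.04, 0.65], [0, 0, 0, 0, 0, 0.0467, 0.65], [0, 0, 0, 0, 0, 0.04, 0.65], [0, 0, 0, 0, 0, 0, 0.65], [0, 0, 0, 0, 0, 0, 0.65]]' | python3 -m handwheel
python3 -c "from h import *;to(446,218,46.5)"
```

```text
clock: 8.35
eef_pos: [446.4, 214.5, 67.8]
tcp_rot: [3.139, 0.003, -0.31]
contact_force: [0.7, 0.4, 0.5]
opening: 0.651
grasp_force: 0.0
pos [446.4 214.5  67.8] yaw -0.31 open 0.65 | tool d [-1.4 -3.2 21.3]
```

In the tool's units: 15 mm / 750 = 0.02, 6 mm / 750 = 0.008.

```bash
echo '[[0, 0, 0, -0.0013, -0.004, 0.02, 0.65], [0, 0, 0, 0, 0, 0.008, 0.65], [0, 0, 0, 0, 0, 0, 0.65], [0, 0, 0, 0, 0, 0, 0.2], [0, 0, 0, 0, 0, 0, 0.2]]' | python3 -m handwheel
echo '[[0, 0, 0, 0, 0, 0, 0.2], [0, 0, 0, 0, 0, 0, 0.2], [0, 0, 0, 0, 0, 0, 0.2], [0, 0, 0, 0, 0, 0, 0.2], [0, 0, 0, 0, 0, 0, 0.2]]' | python3 -m handwheel
echo '[[0, 0, 0, 0, 0, -0.0267, 0.2], [0, 0, 0, 0, 0, -0.0467, 0.2], [0, 0, 0, 0, 0, -0.0467, 0.2], [0, 0, 0, 0, 0, -0.04, 0.2], [0, 0, 0, 0, 0, 0, 0.2]]' | python3 -m handwheel
python3 -c "from h import *;to(590,-312,165)"
```

```text
clock: 8.77
eef_pos: [447.8, 219.6, 49.0]
tcp_rot: [-3.141, -0.001, -0.308]
contact_force: [0.0, 1.1, -0.2]
opening: 0.376
grasp_force: 0.3
clock: 9.18
eef_pos: [447.8, 219.8, 48.7]
tcp_rot: [-3.141, -0.001, -0.308]
contact_force: [-0.5, -1.2, 8.0]
opening: 0.297
grasp_force: 25.1
clock: 9.6
eef_pos: [450.0, 221.0, 173.5]
tcp_rot: [-3.135, -0.006, -0.308]
contact_force: [1.4, 0.5, -1.0]
opening: 0.299
grasp_force: 25.1
pos [450.  221.  173.5] yaw -0.308 open 0.3 | tool d [295.1 465.4   8.5]
```

In the tool's units: 33 mm / 750 = 0.044, 21 mm / 750 = 0.028.

```bash
echo '[[0, 0, 0, 0.028, 0.044, 0, 0.2], [0, 0, 0, 0.028, 0.044, 0, 0.2], [0, 0, 0, 0.028, 0.044, 0, 0.2], [0, 0, 0, 0.028, 0.044, 0, 0.2], [0, 0, 0, 0.028, 0.044, 0, 0.2]]' | python3 -m handwheel >/dev/null
echo '[[0, 0, 0, 0.028, 0.044, 0, 0.2], [0, 0, 0, 0.028, 0.044, 0, 0.2], [0, 0, 0, 0.028, 0.044, 0, 0.2], [0, 0, 0, 0.028, 0.044, 0, 0.2], [0, 0, 0, 0.028, 0.044, 0, 0.2]]' | python3 -m handwheel >/dev/null
echo '[[0, 0, 0, 0.028, 0.044, 0, 0.2], [0, 0, 0, 0.028, 0.044, 0, 0.2], [0, 0, 0, 0.028, 0.044, 0, 0.2], [0, 0, 0, 0.028, 0.044, 0, 0.2], [0, 0, 0, 0, 0, 0, 0.2]]' | python3 -m handwheel
echo '[[0, 0, 0, 0, 0, 0, 0.2], [0, 0, 0, 0, 0, 0, 0.2]]' | python3 -m handwheel
python3 -c "from h import *;to(590,-312,51)"
```

```text
clock: 10.85
eef_pos: [588.5, -316.3, 167.7]
tcp_rot: [3.139, -0.003, -0.311]
contact_force: [-1.3, 2.0, -0.1]
opening: 0.294
grasp_force: 25.2
clock: 11.02
eef_pos: [586.5, -309.5, 167.1]
tcp_rot: [-3.141, 0.001, -0.309]
contact_force: [-1.1, 0.6, -0.4]
opening: 0.297
grasp_force: 25.2
pos [ 586.5 -309.5  167.1] yaw -0.309 open 0.3 | tool d [  4.1   1.3 116.1]
```

In the tool's units: 30 mm / 750 = 0.04, 15 mm / 750 = 0.02.

```bash
echo '[[0, 0, 0, 0.0053, 0.0013, 0.04, 0.2], [0, 0, 0, 0, 0, 0.04, 0.2], [0, 0, 0, 0, 0, 0.04, 0.2], [0, 0, 0, 0, 0, 0.02, 0.2], [0, 0, 0, 0, 0, 0, 0.2]]' | python3 -m handwheel
echo '[[0, 0, 0, 0, 0, 0, 0.2], [0, 0, 0, 0, 0, 0, 0.2]]' | python3 -m handwheel
python3 -c "from h import *;to(590,-312,51)"
```

```text
clock: 11.43
eef_pos: [587.9, -309.0, 58.9]
tcp_rot: [-3.14, 0.007, -0.307]
contact_force: [-1.4, 0.6, 0.2]
opening: 0.293
grasp_force: 25.2
clock: 11.6
eef_pos: [591.4, -311.6, 64.2]
tcp_rot: [3.141, -0.002, -0.307]
contact_force: [-1.2, 0.7, 0.9]
opening: 0.294
grasp_force: 25.2
pos [ 591.4 -311.6   64.2] yaw -0.307 open 0.29 | tool d [-1.2  0.8 13.2]
```

In the tool's units: 5 mm / 750 = 0.0067, 4 mm / 750 = 0.0053.

```bash
echo '[[0, 0, 0, 0, 0, 0.0067, 0.2], [0, 0, 0, 0, 0, 0.0053, 0.2], [0, 0, 0, 0, 0, 0.004, 0.2], [0, 0, 0, 0, 0, 0, 0.2], [0, 0, 0, 0, 0, 0, 0.2]]' | python3 -m handwheel
echo '[[0, 0, 0, 0, 0, 0.0009, 0.2], [0, 0, 0, 0, 0, 0, 0.2]]' | python3 -m handwheel
echo '[[0, 0, 0, 0, 0, 0, 0.42], [0, 0, 0, 0, 0, 0, 0.42], [0, 0, 0, 0, 0, 0, 0.42], [0, 0, 0, 0, 0, 0, 0.42]]' | python3 -m handwheel
echo '[[0, 0, 0, 0, 0, -0.0133, 0.42], [0, 0, 0, 0, 0, -0.0333, 0.42], [0, 0, 0, 0, 0, -0.0533, 0.5], [0, 0, 0, 0, 0, -0.0533, 0.75], [0, 0, 0, 0, 0, 0, 0.75]]' | python3 -m handwheel
python3 - <<'E'
from h import *
to(449,111.5,165)
cv2.imwrite("pics/s5.png",cv2.resize(cams.grab_frame("side")[:,:,::-1][230:400,300:480],None,fx=3,fy=3))
E
```

```text
clock: 12.02
eef_pos: [590.6, -312.1, 50.8]
tcp_rot: [3.142, -0.0, -0.308]
contact_force: [0.4, -0.2, 0.4]
opening: 0.295
grasp_force: 24.4
clock: 12.18
eef_pos: [590.9, -312.2, 50.6]
tcp_rot: [3.142, -0.001, -0.308]
contact_force: [-0.7, 0.6, 3.2]
opening: 0.293
grasp_force: 24.4
clock: 12.52
eef_pos: [590.5, -312.1, 50.0]
tcp_rot: [-3.142, 0.0, -0.308]
contact_force: [-0.9, -0.0, 0.3]
opening: 0.422
grasp_force: 0.0
clock: 12.93
eef_pos: [594.5, -314.1, 174.2]
tcp_rot: [3.139, -0.012, -0.308]
contact_force: [2.2, -1.3, 0.5]
opening: 0.747
grasp_force: 0.0
pos [ 594.5 -314.1  174.2] yaw -0.308 open 0.75 | tool d [-267.8 -361.4    9.2]
```

View pics/s5.png

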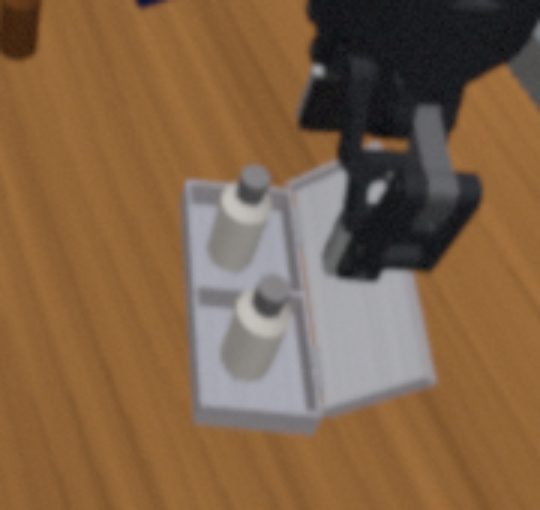

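Both bottles are in the tin, at crop (240,220) and (255,330). Next, the near vial: turn to yaw 0.15 and travel.

In the tool's units: -0.0916 rad / 3.1416 = -0.0292.

```bash
echo '[[0, 0, -0.0292, 0, 0, 0, 0.75], [0, 0, -0.0292, 0, 0, 0, 0.75], [0, 0, -0.0292, 0, 0, 0, 0.75], [0, 0, -0.0292, 0, 0, 0, 0.75], [0, 0, -0.0292, 0, 0, 0, 0.75]]' | python3 -m handwheel  >/dev/null
echo '[[0, 0, 0, -0.0067, -0.0487, 0, 0.7], [0, 0, 0, -0.0067, -0.0487, 0, 0.7], [0, 0, 0, -0.0067, -0.0487, 0, 0.7], [0, 0, 0, -0.0067, -0.0487, 0, 0.7], [0, 0, 0, -0.0067, -0.0487, 0, 0.7]]' | python3 -m handwheel >/dev/null
echo '[[0, 0, 0, -0.0067, -0.0487, 0, 0.7], [0, 0, 0, -0.0067, -0.0487, 0, 0.7], [0, 0, 0, -0.0067, -0.0487, 0, 0.7], [0, 0, 0, -0.0067, -0.0487, 0, 0.7], [0, 0, 0, 0, 0, 0, 0.7]]' | python3 -m handwheel
echo '[[0, 0, 0, 0, 0, 0, 0.7], [0, 0, 0, 0, 0, 0, 0.7]]' | python3 -m handwheel
python3 -c "from h import *;to(500,3.6,48)"
```

```text
clock: 14.23
eef_pos: [494.3, 10.6, 164.5]
tcp_rot: [-3.14, 0.003, 0.153]
contact_force: [0.6, 0.1, -0.1]
opening: 0.703
grasp_force: 0.0
clock: 14.4
eef_pos: [497.1, 6.1, 165.0]
tcp_rot: [3.141, 0.0, 0.151]
contact_force: [-0.1, -1.6, -0.2]
opening: 0.698
grasp_force: 0.0
pos [497.1   6.1 165. ] yaw 0.151 open 0.7 | tool d [  2.5   2.9 117. ]
```

In the tool's units: 35 mm / 750 = 0.0467, 30 mm / 750 = 0.04.

```bash
echo '[[0, 0, 0, 0.0033, 0.004, 0.04, 0.7], [0, 0, 0, 0, 0, 0.0467, 0.7], [0, 0, 0, 0, 0, 0.04, 0.7], [0, 0, 0, 0, 0, 0, 0.7], [0, 0, 0, 0, 0, 0, 0.7]]' | python3 -m handwheel >/dev/null
echo '[[0, 0, 0, 0, 0, 0.0133, 0.7], [0, 0, 0, 0, 0, 0.0107, 0.7], [0, 0, 0, 0, 0, 0, 0.7], [0, 0, 0, 0, 0, 0, 0.7]]' | python3 -m handwheel
python3 -c "from h import *;to(500,3.6,48)"
```

```text
clock: 15.15
eef_pos: [500.3, 3.4, 52.5]
tcp_rot: [3.142, -0.001, 0.15]
contact_force: [-0.2, 0.2, 0.1]
opening: 0.696
grasp_force: 0.0
pos [500.3   3.4  52.5] yaw 0.15 open 0.7 | tool d [-0.3 -0.2  4.5]
```

In the tool's units: 4 mm / 750 = 0.0053.

```bash
echo '[[0, 0, 0, 0, 0, 0.0053, 0.7], [0, 0, 0, 0, 0, 0, 0.25], [0, 0, 0, 0, 0, 0, 0.25], [0, 0, 0, 0, 0, 0, 0.25], [0, 0, 0, 0, 0, 0, 0.25]]' | python3 -m handwheel
echo '[[0, 0, 0, 0, 0, 0, 0.25], [0, 0, 0, 0, 0, 0, 0.25], [0, 0, 0, 0, 0, 0, 0.25], [0, 0, 0, 0, 0, 0, 0.25]]' | python3 -m handwheel
echo '[[0, 0, 0, 0, 0, -0.0267, 0.25], [0, 0, 0, 0, 0, -0.0467, 0.25], [0, 0, 0, 0, 0, -0.0467, 0.25], [0, 0, 0, 0, 0, -0.04, 0.25], [0, 0, 0, 0, 0, 0, 0.25]]' | python3 -m handwheel
python3 -c "from h import *;to(646.6,-35.5,165)"
```

```text
clock: 15.57
eef_pos: [500.1, 3.5, 48.4]
tcp_rot: [-3.142, -0.0, 0.15]
contact_force: [-0.5, 0.1, 2.5]
opening: 0.395
grasp_force: 24.8
clock: 15.9
eef_pos: [500.2, 3.5, 48.4]
tcp_rot: [-3.142, -0.0, 0.15]
contact_force: [-0.6, 0.3, 6.3]
opening: 0.39
grasp_force: 25.1
clock: 16.32
eef_pos: [503.2, 3.5, 173.4]
tcp_rot: [3.14, -0.008, 0.15]
contact_force: [1.9, -0.3, 0.5]
opening: 0.389
grasp_force: 25.3
pos [503.2   3.5 173.4] yaw 0.15 open 0.39 | tool d [136.   59.9   8.4]
```

In the tool's units: 27.5 mm / 750 = 0.0367, 12 mm / 750 = 0.016.

```bash
echo '[[0, 0, 0, 0.0367, 0.016, 0, 0.25], [0, 0, 0, 0.0367, 0.016, 0, 0.25], [0, 0, 0, 0.0367, 0.016, 0, 0.25], [0, 0, 0, 0.0367, 0.016, 0, 0.25], [0, 0, 0, 0.0367, 0.016, 0, 0.25]]' | python3 -m handwheel >/dev/null
echo '[[0, 0, 0, 0, 0, 0, 0.25], [0, 0, 0, 0, 0, 0, 0.25], [0, 0, 0, 0, 0, 0, 0.25]]' | python3 -m handwheel
python3 -c "from h import *;to(646.6,-35.5,52.4)"
```

```text
clock: 16.98
eef_pos: [643.7, -35.3, 166.8]
tcp_rot: [-3.141, 0.002, 0.15]
contact_force: [-0.4, -0.5, -0.9]
opening: 0.392
grasp_force: 25.3
pos [643.7 -35.3 166.8] yaw 0.15 open 0.39 | tool d [  2.8   0.7 114.4]
```

In the tool's units: 30 mm / 750 = 0.04, 2.5 mm / 750 = 0.0033.

```bash
echo '[[0, 0, 0, 0.0033, 0.0007, 0.04, 0.25], [0, 0, 0, 0, 0, 0.04, 0.25], [0, 0, 0, 0, 0, 0.04, 0.25], [0, 0, 0, 0, 0, 0, 0.25], [0, 0, 0, 0, 0, 0, 0.25]]' | python3 -m handwheel >/dev/null
echo '[[0, 0, 0, 0, 0, 0.0067, 0.25], [0, 0, 0, 0, 0, 0.0067, 0.25], [0, 0, 0, 0, 0, 0, 0.25], [0, 0, 0, 0, 0, 0, 0.25]]' | python3 -m handwheel
python3 - <<'E'
from h import *
to(646.6,-35.5,52.4)
cv2.imwrite("pics/s6.png",cv2.resize(cams.grab_frame("side")[:,:,::-1][130:260,280:420],None,fx=3.5,fy=3.5))
E
```

```text
clock: 17.73
eef_pos: [647.9, -35.5, 69.0]
tcp_rot: [3.141, -0.001, 0.15]
contact_force: [0.6, -0.1, -0.0]
opening: 0.384
grasp_force: 25.2
pos [647.9 -35.5  69. ] yaw 0.15 open 0.38 | tool d [-1.3 -0.2 16.6]
```

View pics/s6.png

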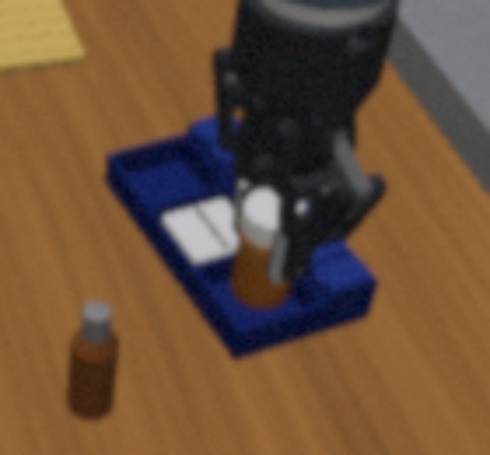

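The vial is held upright over the bay, foot at crop (262,295), clear of the splitter. Lowering it the rest of the way.

In the tool's units: 6 mm / 750 = 0.008, 5 mm / 750 = 0.0067.

```bash
echo '[[0, 0, 0, -0.0013, 0, 0.008, 0.25], [0, 0, 0, 0, 0, 0.0067, 0.25], [0, 0, 0, 0, 0, 0.0053, 0.25], [0, 0, 0, 0, 0, 0, 0.25], [0, 0, 0, 0, 0, 0, 0.25]]' | python3 -m handwheel
echo '[[0, 0, 0, 0, 0, 0.0013, 0.25], [0, 0, 0, 0, 0, 0.0011, 0.25], [0, 0, 0, 0, 0, 0, 0.25]]' | python3 -m handwheel
```

```text
clock: 18.2
eef_pos: [646.3, -35.6, 52.6]
tcp_rot: [-3.141, 0.001, 0.15]
contact_force: [-0.2, -0.1, 0.1]
opening: 0.389
grasp_force: 25.4
clock: 18.45
eef_pos: [646.5, -35.6, 52.1]
tcp_rot: [-3.142, 0.0, 0.15]
contact_force: [-3.7, -0.3, 9.4]
opening: 0.395
grasp_force: 26.4
```

In the tool's units: -40 mm / 750 = -0.0533, -25 mm / 750 = -0.0333.

```bash
echo '[[0, 0, 0, 0, 0, 0, 0.5], [0, 0, 0, 0, 0, 0, 0.5], [0, 0, 0, 0, 0, 0, 0.5], [0, 0, 0, 0, 0, 0, 0.5]]' | python3 -m handwheel
echo '[[0, 0, 0, 0, 0, -0.0133, 0.5], [0, 0, 0, 0, 0, -0.0333, 0.5], [0, 0, 0, 0, 0, -0.0533, 0.5], [0, 0, 0, 0, 0, -0.0533, 0.7], [0, 0, 0, 0, 0, 0, 0.7]]' | python3 -m handwheel
python3 -c "from h import *;to(338.5,281.5,165)"
```

```text
clock: 18.78
eef_pos: [646.4, -35.6, 51.1]
tcp_rot: [-3.142, 0.0, 0.15]
contact_force: [0.5, -0.5, 0.6]
opening: 0.497
grasp_force: 0.0
clock: 19.2
eef_pos: [650.9, -35.8, 175.1]
tcp_rot: [3.139, -0.012, 0.15]
contact_force: [2.1, 0.2, 1.7]
opening: 0.696
grasp_force: 0.0
pos [650.9 -35.8 175.1] yaw 0.15 open 0.7 | tool d [-261.5 -360.4   10.1]
```

```bash
echo '[[0, 0, 0, -0.0313, -0.0437, 0, 0.7], [0, 0, 0, -0.0313, -0.0437, 0, 0.7], [0, 0, 0, -0.0313, -0.0437, 0, 0.7], [0, 0, 0, -0.0313, -0.0437, 0, 0.7], [0, 0, 0, -0.0313, -0.0437, 0, 0.7]]' | python3 -m handwheel >/dev/null
echo '[[0, 0, 0, -0.0313, -0.0437, 0, 0.7], [0, 0, 0, -0.0313, -0.0437, 0, 0.7], [0, 0, 0, -0.0313, -0.0437, 0, 0.7], [0, 0, 0, -0.0313, -0.0437, 0, 0.7], [0, 0, 0, -0.0313, -0.0437, 0, 0.7]]' | python3 -m handwheel >/dev/null
echo '[[0, 0, 0, -0.0313, -0.0437, 0, 0.7], [0, 0, 0, 0, 0, 0, 0.7], [0, 0, 0, 0, 0, 0, 0.7], [0, 0, 0, 0, 0, 0, 0.7]]' | python3 -m handwheel
python3 - <<'E'
from h import *
to(338.5,281.5,48)
cv2.imwrite("pics/s7.png",cv2.resize(cams.grab_frame("side")[:,:,::-1][70:250,140:400],None,fx=2.5,fy=2.5))
E
```

```text
clock: 20.37
eef_pos: [337.3, 282.8, 166.7]
tcp_rot: [-3.141, -0.001, 0.151]
contact_force: [0.0, 0.0, 0.1]
opening: 0.696
grasp_force: 0.0
pos [337.3 282.8 166.7] yaw 0.151 open 0.7 | tool d [  1.    1.4 118.7]
```

View pics/s7.png

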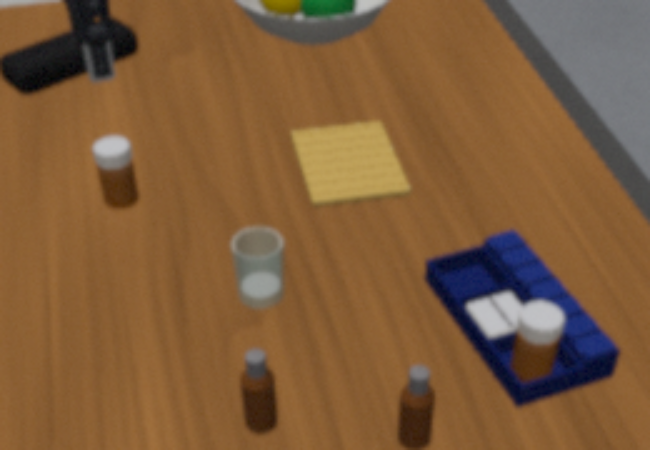

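The first vial stands in its bay, crop (537,345), and the second is still at crop (117,170). Descending on the second.

In the tool's units: 35 mm / 750 = 0.0467, 30 mm / 750 = 0.04.

```bash
echo '[[0, 0, 0, 0.0013, 0.0019, 0.04, 0.7], [0, 0, 0, 0, 0, 0.0467, 0.7], [0, 0, 0, 0, 0, 0.04, 0.7], [0, 0, 0, 0, 0, 0, 0.7], [0, 0, 0, 0, 0, 0, 0.7]]' | python3 -m handwheel >/dev/null
echo '[[0, 0, 0, 0, 0, 0.0133, 0.7], [0, 0, 0, 0, 0, 0.0107, 0.7], [0, 0, 0, 0, 0, 0, 0.7], [0, 0, 0, 0, 0, 0, 0.7]]' | python3 -m handwheel
python3 -c "from h import *;to(338.5,281.5,48)"
```

```text
clock: 21.17
eef_pos: [338.5, 281.4, 53.7]
tcp_rot: [-3.141, -0.0, 0.15]
contact_force: [0.1, -0.1, 0.2]
opening: 0.706
grasp_force: 0.0
pos [338.5 281.4  53.7] yaw 0.15 open 0.71 | tool d [-0.  -0.1  5.7]
```

In the tool's units: 5.3 mm / 750 = 0.0071.

```bash
echo '[[0, 0, 0, 0, 0, 0.0071, 0.7], [0, 0, 0, 0, 0, 0, 0.25], [0, 0, 0, 0, 0, 0, 0.25], [0, 0, 0, 0, 0, 0, 0.25], [0, 0, 0, 0, 0, 0, 0.25]]' | python3 -m handwheel >/dev/null
echo '[[0, 0, 0, 0, 0, 0, 0.25], [0, 0, 0, 0, 0, 0, 0.25], [0, 0, 0, 0, 0, 0, 0.25], [0, 0, 0, 0, 0, 0, 0.25]]' | python3 -m handwheel
echo '[[0, 0, 0, 0, 0, -0.0267, 0.25], [0, 0, 0, 0, 0, -0.0467, 0.25], [0, 0, 0, 0, 0, -0.0467, 0.25], [0, 0, 0, 0, 0, -0.04, 0.25], [0, 0, 0, 0, 0, 0, 0.25]]' | python3 -m handwheel
python3 -c "from h import *;to(630.1,73.2,165)"
```

```text
clock: 21.92
eef_pos: [338.3, 281.4, 48.2]
tcp_rot: [-3.141, -0.0, 0.15]
contact_force: [-1.8, 0.2, 6.0]
opening: 0.39
grasp_force: 25.1
clock: 22.33
eef_pos: [340.6, 283.3, 173.0]
tcp_rot: [-3.137, -0.007, 0.15]
contact_force: [1.4, 1.1, 0.6]
opening: 0.388
grasp_force: 25.1
pos [340.6 283.3 173. ] yaw 0.15 open 0.39 | tool d [254.9 251.    8. ]
```

In the tool's units: 28.4 mm / 750 = 0.0379, 27.9 mm / 750 = 0.0372.

```bash
echo '[[0, 0, 0, 0.0379, 0.0372, 0, 0.25], [0, 0, 0, 0.0379, 0.0372, 0, 0.25], [0, 0, 0, 0.0379, 0.0372, 0, 0.25], [0, 0, 0, 0.0379, 0.0372, 0, 0.25], [0, 0, 0, 0.0379, 0.0372, 0, 0.25]]' | python3 -m handwheel >/dev/null
echo '[[0, 0, 0, 0.0379, 0.0372, 0, 0.25], [0, 0, 0, 0.0379, 0.0372, 0, 0.25], [0, 0, 0, 0.0379, 0.0372, 0, 0.25], [0, 0, 0, 0.0379, 0.0372, 0, 0.25], [0, 0, 0, 0, 0, 0, 0.25]]' | python3 -m handwheel >/dev/null
echo '[[0, 0, 0, 0, 0, 0, 0.25], [0, 0, 0, 0, 0, 0, 0.25], [0, 0, 0, 0, 0, 0, 0.25]]' | python3 -m handwheel
python3 -c "from h import *;to(630.1,73.2,52.2)"
```

```text
clock: 23.42
eef_pos: [627.2, 71.8, 167.3]
tcp_rot: [-3.141, 0.002, 0.15]
contact_force: [0.0, 0.2, -0.5]
opening: 0.39
grasp_force: 25.2
pos [627.2  71.8 167.3] yaw 0.15 open 0.39 | tool d [  3.1  -1.  115.1]
```

In the tool's units: 30 mm / 750 = 0.04, 3 mm / 750 = 0.004.

```bash
echo '[[0, 0, 0, 0.004, -0.0013, 0.04, 0.25], [0, 0, 0, 0, 0, 0.04, 0.25], [0, 0, 0, 0, 0, 0.04, 0.25], [0, 0, 0, 0, 0, 0, 0.25], [0, 0, 0, 0, 0, 0, 0.25]]' | python3 -m handwheel >/dev/null
echo '[[0, 0, 0, 0, 0, 0.0067, 0.25], [0, 0, 0, 0, 0, 0.0067, 0.25], [0, 0, 0, 0, 0, 0, 0.25], [0, 0, 0, 0, 0, 0, 0.25]]' | python3 -m handwheel
python3 -c "from h import *;to(630.1,73.2,52.2)"
```

```text
clock: 24.17
eef_pos: [631.7, 72.7, 68.9]
tcp_rot: [3.142, -0.001, 0.15]
contact_force: [-0.2, 0.0, -0.3]
opening: 0.391
grasp_force: 25.2
pos [631.7  72.7  68.9] yaw 0.15 open 0.39 | tool d [-1.5 -0.7 16.7]
```

The manual's scale: shifts go in shares of 750 mm and turns go in shares of pi rad. Converting my numbers, 6 mm / 750 = 0.008, 5 mm / 750 = 0.0067.

```bash
echo '[[0, 0, 0, -0.0013, 0, 0.008, 0.25], [0, 0, 0, 0, 0, 0.0067, 0.25], [0, 0, 0, 0, 0, 0.0053, 0.25], [0, 0, 0, 0, 0, 0, 0.25], [0, 0, 0, 0, 0, 0, 0.25]]' | python3 -m handwheel
echo '[[0, 0, 0, 0, 0, 0.0013, 0.25], [0, 0, 0, 0, 0, 0.0011, 0.25], [0, 0, 0, 0, 0, 0, 0.25]]' | python3 -m handwheel
```

```text
clock: 24.58
eef_pos: [630.1, 72.4, 52.5]
tcp_rot: [-3.142, 0.001, 0.15]
contact_force: [0.4, -0.2, -0.3]
opening: 0.391
grasp_force: 25.4
clock: 24.83
eef_pos: [630.4, 72.5, 52.0]
tcp_rot: [3.142, -0.0, 0.15]
contact_force: [-2.6, -0.9, 8.6]
opening: 0.39
grasp_force: 26.2
```

In the tool's units: -40 mm / 750 = -0.0533, -25 mm / 750 = -0.0333.

```bash
echo '[[0, 0, 0, 0, 0, 0, 0.5], [0, 0, 0, 0, 0, 0, 0.5], [0, 0, 0, 0, 0, 0, 0.5], [0, 0, 0, 0, 0, 0, 0.5]]' | python3 -m handwheel >/dev/null
echo '[[0, 0, 0, 0, 0, -0.0133, 0.5], [0, 0, 0, 0, 0, -0.0333, 0.5], [0, 0, 0, 0, 0, -0.0533, 0.5], [0, 0, 0, 0, 0, -0.0533, 0.8], [0, 0, 0, 0, 0, 0, 0.8]]' | python3 -m handwheel
echo '[[0, 0, 0, 0, 0, 0, 0.8], [0, 0, 0, 0, 0, 0, 0.8]]' | python3 -m handwheel
python3 -c "from h import *;to(449,111.5,165)"
```

```text
clock: 25.58
eef_pos: [634.6, 73.0, 174.8]
tcp_rot: [3.141, -0.012, 0.15]
contact_force: [2.1, -0.3, 1.2]
opening: 0.767
grasp_force: 0.0
clock: 25.75
eef_pos: [630.1, 72.5, 166.6]
tcp_rot: [3.142, -0.001, 0.15]
contact_force: [-0.3, -0.0, -0.8]
opening: 0.8
grasp_force: 0.0
pos [630.1  72.5 166.6] yaw 0.15 open 0.8 | tool d [-173.3  -65.6    1.6]
```

```bash
echo '[[0, 0, 0, -0.0463, -0.0175, 0, 0.85], [0, 0, 0, -0.0463, -0.0175, 0, 0.85], [0, 0, 0, -0.0463, -0.0175, 0, 0.85], [0, 0, 0, -0.0463, -0.0175, 0, 0.85], [0, 0, 0, -0.0463, -0.0175, 0, 0.85]]' | python3 -m handwheel >/dev/null
echo '[[0, 0, 0, 0, 0, 0, 0.85], [0, 0, 0, 0, 0, 0, 0.85], [0, 0, 0, 0, 0, 0, 0.85]]' | python3 -m handwheel
python3 - <<'E'
from h import *
to(449,111.5,40)
cv2.imwrite("pics/s8.png",cv2.resize(cams.grab_frame("side")[:,:,::-1][90:260,170:420],None,fx=2.5,fy=2.5))
E
```

```text
clock: 26.42
eef_pos: [449.0, 111.4, 165.7]
tcp_rot: [3.141, 0.0, 0.15]
contact_force: [-0.4, -0.2, 0.2]
opening: 0.852
grasp_force: 0.0
pos [449.  111.4 165.7] yaw 0.15 open 0.85 | tool d [-0.000e+00 -1.000e-01  1.257e+02]
```

View pics/s8.png

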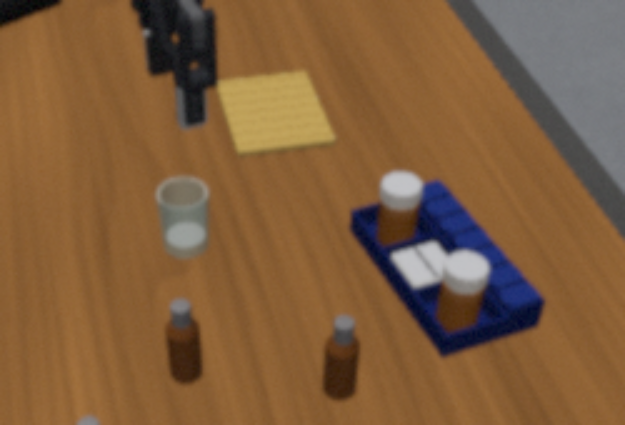

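Both vials stand in their bays, crop (400,205) and (463,290), and the glass is at (184,215) below the gripper. Descending.

In the tool's units: 35 mm / 750 = 0.0467, 30 mm / 750 = 0.04.

```bash
echo '[[0, 0, 0, 0, 0, 0.04, 0.85], [0, 0, 0, 0, 0, 0.0467, 0.85], [0, 0, 0, 0, 0, 0.04, 0.85], [0, 0, 0, 0, 0, 0, 0.85], [0, 0, 0, 0, 0, 0, 0.85]]' | python3 -m handwheel >/dev/null
echo '[[0, 0, 0, 0, 0, 0.016, 0.85], [0, 0, 0, 0, 0, 0.016, 0.85], [0, 0, 0, 0, 0, 0, 0.85], [0, 0, 0, 0, 0, 0, 0.85]]' | python3 -m handwheel
python3 -c "from h import *;to(449,111.5,40)"
```

```text
clock: 27.22
eef_pos: [450.0, 111.5, 48.4]
tcp_rot: [-3.141, -0.001, 0.15]
contact_force: [0.1, 0.5, 0.6]
opening: 0.852
grasp_force: 0.0
pos [450.  111.5  48.4] yaw 0.15 open 0.85 | tool d [-1.  -0.2  8.4]
```

In the tool's units: 8 mm / 750 = 0.0107, -1 mm / 750 = -0.0013.

```bash
echo '[[0, 0, 0, -0.0013, 0, 0.0107, 0.85], [0, 0, 0, 0, 0, 0, 0.4], [0, 0, 0, 0, 0, 0, 0.4], [0, 0, 0, 0, 0, 0, 0.4], [0, 0, 0, 0, 0, 0, 0.4]]' | python3 -m handwheel 35 >/dev/null
echo '[[0, 0, 0, 0, 0, 0, 0.4], [0, 0, 0, 0, 0, 0, 0.4], [0, 0, 0, 0, 0, 0, 0.4], [0, 0, 0, 0, 0, 0, 0.4]]' | python3 -m handwheel
echo '[[0, 0, 0, 0, 0, -0.02, 0.4], [0, 0, 0, 0, 0, -0.0333, 0.4], [0, 0, 0, 0, 0, -0.0333, 0.4], [0, 0, 0, 0, 0, -0.02, 0.4], [0, 0, 0, 0, 0, 0, 0.4]]' | python3 -m handwheel
python3 -c "from h import *;to(571,290.8,120)"
```

```text
clock: 27.97
eef_pos: [448.2, 111.4, 39.7]
tcp_rot: [-3.141, -0.001, 0.15]
contact_force: [-0.8, 0.6, 5.5]
opening: 0.508
grasp_force: 34.8
clock: 28.38
eef_pos: [449.7, 111.6, 122.0]
tcp_rot: [-3.141, -0.005, 0.15]
contact_force: [0.6, 0.3, -0.9]
opening: 0.509
grasp_force: 35.8
pos [449.7 111.6 122. ] yaw 0.15 open 0.51 | tool d [ 146.7 -159.     2. ]
```

In the tool's units: -19.9 mm / 750 = -0.0265, 18.4 mm / 750 = 0.0245.

```bash
echo '[[0, 0, 0, 0.0245, -0.0265, 0, 0.4], [0, 0, 0, 0.0245, -0.0265, 0, 0.4], [0, 0, 0, 0.0245, -0.0265, 0, 0.4], [0, 0, 0, 0.0245, -0.0265, 0, 0.4], [0, 0, 0, 0.0245, -0.0265, 0, 0.4]]' | python3 -m handwheel >/dev/null
echo '[[0, 0, 0, 0.0245, -0.0265, 0, 0.4], [0, 0, 0, 0.0245, -0.0265, 0, 0.4], [0, 0, 0, 0.0245, -0.0265, 0, 0.4], [0, 0, 0, 0, 0, 0, 0.4], [0, 0, 0, 0, 0, 0, 0.4]]' | python3 -m handwheel >/dev/null
echo '[[0, 0, 0, 0, 0, 0.02, 0.4], [0, 0, 0, 0, 0, 0.02, 0.4], [0, 0, 0, 0, 0, 0.02, 0.4], [0, 0, 0, 0, 0, 0, 0.4], [0, 0, 0, 0, 0, 0, 0.4]]' | python3 -m handwheel
python3 -c "from h import *;to(571,290.8,47.7)"
```

```text
clock: 29.63
eef_pos: [568.3, 289.3, 73.1]
tcp_rot: [3.14, 0.003, 0.149]
contact_force: [0.6, -1.2, -0.2]
opening: 0.506
grasp_force: 35.9
pos [568.3 289.3  73.1] yaw 0.149 open 0.51 | tool d [ 2.9 -1.1 25.4]
```

In the tool's units: 6 mm / 750 = 0.008, 5 mm / 750 = 0.0067.

```bash
echo '[[0, 0, 0, 0.0033, -0.0013, 0.008, 0.4], [0, 0, 0, 0, 0, 0.008, 0.4], [0, 0, 0, 0, 0, 0.0067, 0.4], [0, 0, 0, 0, 0, 0.0053, 0.4], [0, 0, 0, 0, 0, 0, 0.4]]' | python3 -m handwheel >/dev/null
echo '[[0, 0, 0, 0, 0, 0, 0.4], [0, 0, 0, 0, 0, 0, 0.4]]' | python3 -m handwheel
python3 -c "from h import *;to(571,290.8,47.7)"
```

```text
clock: 30.22
eef_pos: [572.2, 292.0, 53.3]
tcp_rot: [-3.142, -0.0, 0.15]
contact_force: [0.4, -0.1, -0.2]
opening: 0.512
grasp_force: 35.9
pos [572.2 292.   53.3] yaw 0.15 open 0.51 | tool d [-1.3  1.   5.6]
```

In the tool's units: 2 mm / 750 = 0.0027, -1 mm / 750 = -0.0013.

```bash
echo '[[0, 0, 0, -0.0013, 0.0013, 0.0027, 0.4], [0, 0, 0, 0, 0, 0.0027, 0.4], [0, 0, 0, 0, 0, 0.0013, 0.4], [0, 0, 0, 0, 0, 0, 0.4], [0, 0, 0, 0, 0, 0, 0.4]]' | python3 -m handwheel
echo '[[0, 0, 0, 0, 0, 0.0011, 0.4], [0, 0, 0, 0, 0, 0, 0.4], [0, 0, 0, 0, 0, 0, 0.4]]' | python3 -m handwheel
```

```text
clock: 30.63
eef_pos: [571.2, 290.8, 48.1]
tcp_rot: [3.142, 0.0, 0.15]
contact_force: [0.1, 0.2, -0.7]
opening: 0.509
grasp_force: 35.9
clock: 30.88
eef_pos: [571.5, 291.0, 47.8]
tcp_rot: [-3.141, -0.0, 0.15]
contact_force: [-0.6, -1.3, 2.3]
opening: 0.51
grasp_force: 35.8
```

In the tool's units: -40 mm / 750 = -0.0533, -30 mm / 750 = -0.04.

```bash
echo '[[0, 0, 0, 0, 0, 0, 0.75], [0, 0, 0, 0, 0, 0, 0.75], [0, 0, 0, 0, 0, 0, 0.75], [0, 0, 0, 0, 0, 0, 0.75], [0, 0, 0, 0, 0, 0, 0.75]]' | python3 -m handwheel
echo '[[0, 0, 0, 0, 0, -0.0133, 0.75], [0, 0, 0, 0, 0, -0.0333, 0.75], [0, 0, 0, 0, 0, -0.0533, 0.75], [0, 0, 0, 0, 0, -0.0533, 0.75], [0, 0, 0, 0, 0, -0.0267, 0.75]]' | python3 -m handwheel >/dev/null
echo '[[0, 0, 0, -0.04, -0.0133, 0, 0.75], [0, 0, 0, -0.0533, -0.0133, 0, 0.75], [0, 0, 0, -0.0533, -0.0133, 0, 0.75], [0, 0, 0, -0.0533, -0.0133, 0, 0.75], [0, 0, 0, -0.0533, -0.0133, 0, 0.75]]' | python3 -m handwheel >/dev/null
echo '[[0, 0, 0, -0.04, -0.0133, 0, 0.75], [0, 0, 0, 0, 0, 0, 0.75], [0, 0, 0, 0, 0, 0, 0.75]]' | python3 -m handwheel
python3 - <<'E'
from h import *
a,b=[cams.grab_frame(n)[:,:,::-1] for n in("top","side")]
cv2.imwrite("pics/t9.png",a);cv2.imwrite("pics/f9.png",np.hstack([cv2.resize(a[100:320,110:440],(400,267)),cv2.resize(b[80:380,140:460],(400,375))[:267]]))
c=np.vstack([cv2.resize(a[100:300,110:440],(800,485))]);cv2.imwrite("pics/u9.png",c)
cv2.imwrite("pics/v9.png",b[80:400,140:480].repeat(1,0))
E
```

```text
clock: 31.3
eef_pos: [571.2, 290.8, 47.3]
tcp_rot: [3.142, 0.0, 0.15]
contact_force: [0.2, 1.5, 0.1]
opening: 0.75
grasp_force: 0.0
clock: 32.38
eef_pos: [343.7, 317.7, 183.3]
tcp_rot: [-3.141, -0.001, 0.152]
contact_force: [0.8, 0.3, 1.0]
opening: 0.754
grasp_force: 0.0
```

View pics/u9.png

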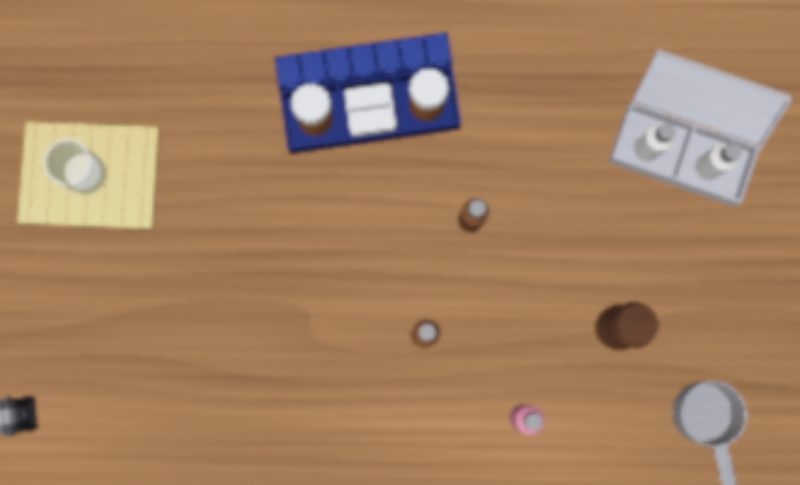

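View pics/v9.png

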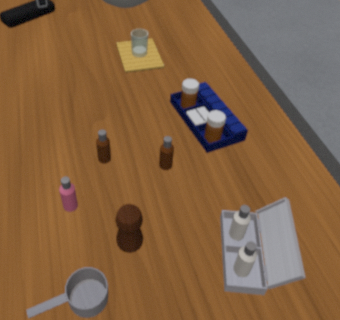

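All five stand upright in their places: vials at crop (311,104) and (429,88), bottles at (664,133) and (731,153), glass on the mat at (84,172). The cup and mill look untouched. I'll do one numeric check.

```bash
python3 - <<'E'
from h import *
f=lambda x,y:((x+.5)/2.424-.5+110,(y+.5)/2.425-.5+100)
def loc(p,o,w): d=p-np.array(o);return np.round([np.cos(w)*d[0]+np.sin(w)*d[1],-np.sin(w)*d[0]+np.cos(w)*d[1]],1)
for q in((311,104),(429,88)):print("vial",loc(onz("top",f(*q),66),(638.4,18.9),.15))
for q in((664,133),(731,153)):print("drop",loc(onz("top",f(*q),76),(600,-282.5),-.31))
print("glass rim",onz("top",f(68,163),65)-[571,290.8],"foot",onz("top",f(84,172),12)-[571,290.8])
E
```

```text
vial [-1.1 53.7]
vial [ -0.7 -55.2]
drop [-6.  34.8]
drop [ -4.3 -27.6]
glass rim [0.29216645 0.68902654] foot [2.3203616  2.20879991]
```

All within tolerance, so I'm handing in.

```bash
python3 -c "from rig import r;print(r.sign_off())"
```

```text
the job is handed in; nothing more can be done
None
```

The job is handed in at about 32 s of the 120 s allowed: vials, eye-drop bottles and shot glass stand upright and released in their places, all within tolerance by my last camera check, and the cup and mill were left alone; the sign-off gave no verdict.

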